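# Seat the oil sample cell and snap the toggle clamp shut

### The job

Push the metal sample cell along its rails until it is fully home against the end stop, then push the upright red toggle lever over in that same direction, past its dead point until it snaps down and stays locked. Do it all by pushing with the fingers: do not lift the cell, and leave both bottles and the dish of fruit standing where they are.

Things in the scene. Friction and masses are not known exactly. Their poses are not given: they have to be found in the camera images.
- station: Clamping station, fixed on the bench: white base plate 200 x 200 x 12 mm. Origin at the centre of its underside (z = 0); x = the way the cell is pushed and the lever falls, z up. Two rails along x from -90 to +45 mm, tops at z = 22 mm, inner faces at y = -66.5 and -13.5 mm. Blue bridge on grey posts across the far end: x = 20 to 66, y = -98 to 38 mm, underside z = 60, top z = 82 mm.
- stop_face (a point): Centre of the end stop's near face, where the cell's far face must come to rest: x = 41, y = -40, z = 25 mm in the station's frame. Above it, under the bridge, hangs a rubber presser that comes down on the cell as the lever goes over; open, its foot is at z = 61 mm and its spindle's top at z = 91 mm, at x = 32, y = -40 mm.
- cell: Loose sample cell: aluminium block 56 (x) x 50 (y) x 28 (z) mm, 0.2 to 0.45 kg, amber window on top, blue stripe on the near (-x) face. Origin at the centre of its underside. It lies on the base plate between the rails (origin z = 12, top 40 mm), axes as the station's. Home: origin at x = 13, y = -40 mm in the station's frame; it starts 35 to 60 mm short of that. It takes 1 to 4 N to slide.
- lever_pivot (a point): Point on the lever's hinge axis, in the lever's mid-plane: x = 30, y = 60, z = 71 mm in the station's frame. The hinge axis is the station's y. The point's axes are the station's.
- lever_grip (a point): Point on the centre line of the lever's red grip, 71 mm from the hinge axis (moves with the lever). The grip is a round bar 22 mm in diameter, from 45 to 97 mm from the hinge axis; a steel rod 10 mm in diameter joins it to the hub.
- lever (a joint): Lever angle, rad: 0 = upright (open), growing as it leans to the station's +x; stop at 1.5 = nearly level, pointing to +x (locked). Starts at 0. A spring strut resists up to the dead point at 1.05, hardest near 0.5 (about 1 N m, 14 N at lever_grip), easing to nothing at 1.05; beyond, it snaps the lever down to 1.5 and holds it with about 0.8 N m. Let go before, it springs back upright.
- bottle_orange: Loose bottle with orange contents and blue cap, 60 mm in diameter, 115 mm tall; origin at the centre of its underside. To be left alone.
- bottle_milky: Loose bottle with white contents and blue cap, 66 mm in diameter, 125 mm tall; origin at the centre of its underside. To be left alone.
- fruit_dish: Loose white dish of palm fruit, 96 mm in diameter, 24 mm high (fruit to 35 mm); origin at the centre of its underside. To be left alone.
There are look-alikes about, which are no part of the job. Of the things that look like the cell, the middle-sized one is meant.

How it is judged:
On the way, in this order (a step that is already met when the one before it is completed fails the run):
1. the cell is fully home against the stop (within 3.5 mm) while the lever is still open (x of cell in the frame of station between 0.0095 and 0.0165 m and y of cell in the frame of station between -0.045 and -0.035 m and z of cell in the frame of station below 0.016 m and angle between cell's own z axis and vertical below 0.1 rad and value of joint lever below 0.6 rad), for 0.2 s.
2. the lever has gone past its dead point and lies locked, the cell still home (x of cell in the frame of station between 0.0095 and 0.0165 m and y of cell in the frame of station between -0.045 and -0.035 m and z of cell in the frame of station below 0.016 m and angle between cell's own z axis and vertical below 0.1 rad and value of joint lever above 1.42 rad), for 0.2 s.
At the end, for the whole second after the job is handed in: The cell rests within 3.5 mm of its home position against the end stop, flat between the rails; the lever is locked (above 1.42 rad); both bottles and the dish stand upright within 30 mm of where they began (all of step 2 and linear speed of cell below 0.01 m/s and angle between each of bottle_orange, bottle_milky, fruit_dish's own z axis and vertical below 0.15 rad and not (distance of bottle_orange from where it was at the start of the episode above 0.03 m) and not (distance of bottle_milky from where it was at the start of the episode above 0.03 m) and not (distance of fruit_dish from where it was at the start of the episode above 0.03 m)); the robot touches nothing.
It fails at once if the cell is lifted more than 8 mm off the plate or tipped (z of cell in the frame of station above 0.02 m or angle between cell's own z axis and vertical above 0.3 rad).
It fails at once if a bottle or the dish is moved more than 30 mm or tipped over (distance of any of bottle_orange, bottle_milky, fruit_dish from where it was at the start of the episode above 0.03 m or angle between any of bottle_orange, bottle_milky, fruit_dish's own z axis and vertical above 0.4 rad).
It also fails if it takes over 48 s, if anything falls off the work surface, if the arm or the gripper's body presses on something with over 40 N, if the wrist force passes 120 N, or if a joint passes its speed limit or range.

### The arm

A 7-joint arm with a two-finger parallel gripper is mounted at the origin on the work surface. World frame = base frame: x ahead of the robot, y to its left, z up, the work surface at z = 0. Lengths are in m, angles in rad, forces in N, time in s.
With the tool pointing down it reaches from about 0.425 to 0.875 m from the base axis. Payload 9.9 kg.
Tool frame: the origin (TCP) lies on the centre line of the jaws, within the pads' length; the fingertips stand 14 mm ahead of it and the grasp point (between the pads) lies 5 mm behind it; z points along the fingers, y is the line along which they close (so a half turn about z gives the same grasp; the last joint's range is limited). The gripper opens to 85 mm and grips with 20 to 120 N. Pads are 22 mm wide; open, the fingers measure 114 mm over their backs; the gripper's body (76 mm by 85 mm) begins 54 mm behind the grasp point. The pads swing forward as they close: fully open they stand 13 mm farther back than shut.
Start: joints at [1.265, 0.576, 0.025, 1.437, -0.015, 1.129, -0.057], TCP at [0.148, -0.658, 0.211] pointing down, gripper open.
Joint ranges: [-2.76, 2.76], [-0.34, 2.15], [-1.52, 1.57], [0.19, 2.46], [-1.09, 4.23], [0.17, 1.99], [-2.82, 2.82]. Speed limits (rad/s): [2.22, 2.22, 3.01, 3.01, 3.14, 3.14, 3.14].

### API

Orientations are given as [roll, pitch, yaw] about the fixed x, y, z axes, in that order (R = Rz(yaw) Ry(pitch) Rx(roll)).
In Python, from station import move_to, move_straight, move_j, release, clamp, wait, solve_ik, state, snapshot, camera_params, MotionError, job_done gives the robot as it stands. The module is installed in compiled form; this text tells all that it offers. Calls block until the motion is done:
- move_to(position, orientation): joint-space move of the TCP to a pose.
- move_straight(position, frame=None, max_speed=0.15, stop_force=None): straight line of the TCP; frame=None keeps the orientation; max_speed is the mean speed in m/s. With stop_force (N) it stops when the force on the tool has changed by that much, and returns True; else False.
- move_j(angles): joint-space move.
- release() and clamp(): open the fingers fully, or close them until they stop; the grip force is fixed at half the most.
- wait(seconds).
- solve_ik(position, orientation): joint angles nearest the present ones, or None.
- state(): the state.
- snapshot(name): name is "side" or "top" or "wrist"; returns the picture (480x640x3 uint8, red, green, blue); there is no depth.
- camera_params(name): a dict with "intrinsics" (3x3 intrinsics, pixels), "pose" (4x4, takes a point from camera to world coordinates). Camera axes: x right, y up, looking along -z (the intrinsics and any distortion apply to the point x, -y, -z); pixel columns grow to the right and rows downward; lengths in m; the calibration is good to about 2 mm. The wrist camera is an equidistant fisheye: a pixel r from the principal point sees the ray r / f radians off the axis. A picture is of the moment at which its call begins: read the wrist's pose just before it. camera_params takes no time and is no camera call; for the wrist camera it gives the pose at the moment of the call.
A pose or a line that the arm cannot do raises MotionError and nothing moves.
- job_done(): hands the job in; it is judged then, once.
The state is a dict: "t": time; "joint_positions": joint angles; "dq": joint speeds; "effort": joint torques, N m; "ee_pos": TCP position; "orientation": TCP orientation; "wrist_force": force on the tool from outside, world axes, zero at the start; "wrist_torque": the same for the moment, N m; "finger_gap": finger opening in m; "grasp_force": force on a finger pad.
Only numpy, scipy, OpenCV 4.12 (cv2) and the standard library are available. Lean on these libraries where they do the work, as an engineer would, in place of code of your own. Each camera call takes 0.05 s, during which the arm holds its last target. There are 200 camera calls.

## Working session

There is one attempt and no reset: what is moved stays moved. The work goes in short steps, each a Python script; the robot and the scene stay as the last script left them, time stands still between calls to the robot, and variables do not carry over. Pictures are saved under pics/ and viewed, at most 10 in all, crops included, and the job is handed in when it is done.

```bash
mkdir -p pics; python3 - <<'E'
from station import *
import cv2,numpy as np
for n in("top","side"):
    im=snapshot(n); cv2.imwrite(f"pics/{n}0.png",im[:,:,::-1])
    p=camera_params(n); print(n,np.round(p["intrinsics"],1).tolist(),np.round(p["pose"],4).tolist(),[k for k in p])
s=state();print(s["t"],s["ee_pos"],s["orientation"],s["finger_gap"])
E
```

```text
top [[450.0, 0.0, 321.6], [0.0, 450.0, 239.3], [0.0, 0.0, 1.0]] [[0.0198, 0.994, -0.1074, 0.5112], [-0.9993, 0.023, 0.0282, 0.0378], [0.0304, 0.1068, 0.9938, 0.8115], [0.0, 0.0, 0.0, 1.0]] ['intrinsics', 'pose']
side [[577.3, 0.0, 317.1], [0.0, 577.3, 239.0], [0.0, 0.0, 1.0]] [[-0.8267, 0.4319, -0.3606, 0.1937], [-0.5625, -0.6223, 0.5443, 0.5744], [0.0107, 0.6529, 0.7574, 0.9067], [0.0, 0.0, 0.0, 1.0]] ['intrinsics', 'pose']
0.1 [ 0.14842545 -0.65803558  0.21043453] [-3.14012412e+00  7.66252401e-05  2.21863241e-01] 0.08529801988811439
```

View pics/top0.png

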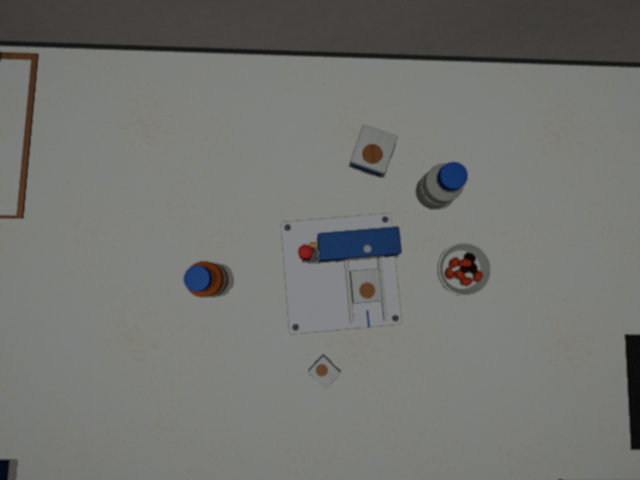

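View pics/side0.png

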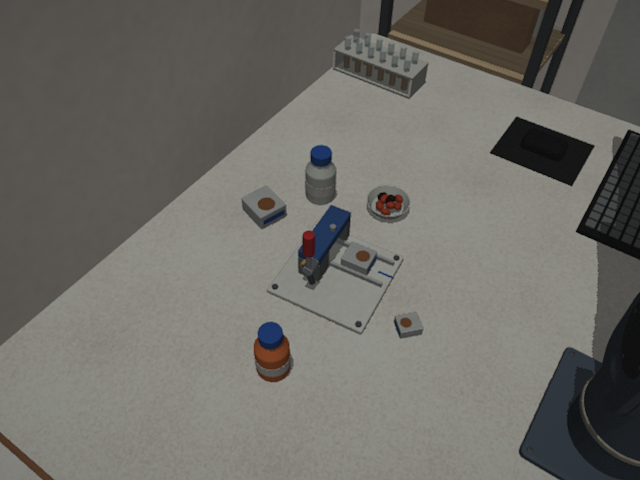

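The top view shows the station with its +x pointing up the image. Screws are near (288,227), (385,219), (395,318) and (295,327), the cell's window is at (367,290), the lever at (306,252) and the bridge runs across y≈243. The side view agrees: screws near (275,287), (397,258) and (358,324), cell at (362,257), red grip at (308,243). The small and large look-alikes lie off the plate.

```bash
cat > h.py <<'E'
import cv2,numpy as np
from station import *
def ray(n,u,v,z):
    p=camera_params(n);d=np.linalg.inv(p["intrinsics"])@[u,v,1];T=p["pose"]
    d=T[:3,:3]@(d*[1,-1,-1]);o=T[:3,3];return o+d*(z-o[2])/d[2]
def blob(m,u,v,r):
    y0,x0=v-r,u-r;w=m[y0:v+r+1,x0:u+r+1].astype(float);yy,xx=np.mgrid[y0:v+r+1,x0:u+r+1]
    return (w*xx).sum()/w.sum(),(w*yy).sum()/w.sum(),(w>0).sum()
E
python3 - <<'E'
from h import *
for n,sc,win,red in(("top",[(288,227),(385,219),(395,318),(295,327)],(367,290),(306,252)),("side",[(275,287),(358,324),(397,258)],(362,257),(308,243))):
    im=cv2.imread(f"pics/{n}0.png");g=cv2.cvtColor(im,6).astype(float);hsv=cv2.cvtColor(im,40)
    P=[]
    for u,v in sc:
        w=g[v-6:v+7,u-6:u+7];m=np.zeros_like(g);m[v-6:v+7,u-6:u+7]=np.clip(np.median(w)-25-w,0,None)
        b=blob(m,u,v,6);P.append(ray(n,b[0],b[1],.012));print(n,"screw",np.round(b,1),np.round(P[-1],4))
    P=np.array(P)[:,:2]
    print("dists",[round(np.linalg.norm(P[i]-P[i-1]),4) for i in range(len(P))])
    if n=="top":
        c=P.mean(0);d=(P[0]+P[1]-P[2]-P[3]);e=(P[0]+P[3]-P[1]-P[2])
        yaw=np.arctan2(d[1],d[0]);yaw2=np.arctan2(-e[0],e[1]);y=(yaw+yaw2)/2;print("yaws",yaw,yaw2)
    else: c=(P[0]+P[2])/2; print("diag mid",c)
    R=np.array([[np.cos(y),-np.sin(y)],[np.sin(y),np.cos(y)]])
    print("centre",c,y)
    m=((hsv[...,0]<20)&(hsv[...,1]>100)).astype(float);b=blob(m,*win,12);q=ray(n,b[0],b[1],.04);print("window",b,q,"station",R.T@(q[:2]-c))
    m=(((hsv[...,0]<8)|(hsv[...,0]>172))&(hsv[...,1]>150)).astype(float);b=blob(m,*red,16);print("red",b,"st at z=.142",R.T@(ray(n,b[0],b[1],.142)[:2]-c))
    # spindle top check point
s=np.array([c[0],c[1]])
for x,yy in((-110,-40),(-28,-40),(-10,60),(95,60)):
    w=c+R@(np.array([x,yy])/1000);print((x,yy),w,np.linalg.norm(w))
E
```

```text
top screw [287.1 227.1  37. ] [0.6182 0.0772 0.012 ]
top screw [384.7 219.   33. ] [ 0.6371 -0.098   0.012 ]
top screw [394.9 317.7  35. ] [ 0.4616 -0.1169  0.012 ]
top screw [295.2 326.8  39. ] [0.4429 0.0583 0.012 ]
dists [np.float64(0.1764), np.float64(0.1763), np.float64(0.1766), np.float64(0.1762)]
yaws 0.10738127774774472 0.10682692061083611
centre [ 0.53994035 -0.01985325] 0.10710409917929042
window (np.float64(366.63803680981596), np.float64(290.0552147239264), np.int64(163)) [ 0.50915979 -0.06284712  0.04      ] station [-0.0352002  -0.03945708]
red (np.float64(305.3376623376623), np.float64(251.91558441558442), np.int64(154)) st at z=.142 [0.03073187 0.05957312]
side screw [274.1 286.9  42. ] [0.6191 0.0779 0.012 ]
side screw [358.  324.5  53. ] [0.4432 0.0585 0.012 ]
side screw [395.7 258.7  47. ] [ 0.4619 -0.1151  0.012 ]
dists [np.float64(0.2489), np.float64(0.177), np.float64(0.1746)]
diag mid [ 0.54050564 -0.01859964]
centre [ 0.54050564 -0.01859964] 0.10710409917929042
window (np.float64(362.4074074074074), np.float64(255.60185185185185), np.int64(108)) [ 0.51031147 -0.06337358  0.04      ] station [-0.03480747 -0.04128963]
red (np.float64(308.1152416356877), np.float64(243.5836431226766), np.int64(269)) st at z=.142 [0.03048243 0.05812057]
(-110, -40) [ 0.43541194 -0.07012937] 0.4410234517598599
(-28, -40) [ 0.51694206 -0.06136362] 0.5205714092976567
(-10, 60) [0.52414898 0.03998756] 0.5256720984171179
(95, 60) [0.62854731 0.051212  ] 0.6306301529841007
```

```bash
cat >> h.py <<'E'
C=np.array([.5402,-.0193]);Y=.1071;R2=np.array([[np.cos(Y),-np.sin(Y)],[np.sin(Y),np.cos(Y)]])
O=[np.pi,0,Y]
def W(x,y,z): return [*(C+R2@np.array([x,y])),z]     # station -> world (m)
def S(): 
    s=state();return np.round([*(R2.T@(s["ee_pos"][:2]-C)),s["ee_pos"][2]],4),np.round(s["wrist_force"],1),round(s["t"],2)
E
python3 - <<'E'
from h import *
clamp()
move_to(W(-.105,-.04,.25),O);print(S(),state()["joint_positions"])
print(move_straight(W(-.105,-.04,.038),max_speed=.15,stop_force=10),S())
print(move_straight(W(-.085,-.04,.038),max_speed=.05),S())
print(move_straight(W(-.018,-.04,.038),max_speed=.03,stop_force=12),S())
for n in("top","side"): cv2.imwrite(f"pics/{n}1.png",snapshot(n)[:,:,::-1])
a=cv2.imread("pics/top1.png")[170:370,240:440];b=cv2.imread("pics/side1.png")[170:370,230:430]
cv2.imwrite("pics/push.png",cv2.resize(np.hstack([a,b]),(800,400),interpolation=cv2.INTER_CUBIC))
E
```

```text
(array([-0.105 , -0.0408,  0.2499]), array([ 0.3, -0.3, -0.9]), 3.21) [ 0.31476369  0.20566709 -0.31757999  1.93826273  0.07555465  1.00912057
 -1.50176829]
False (array([-0.1046, -0.0401,  0.0385]), array([ 0.6, -0.4, -0.5]), 4.78)
False (array([-0.085 , -0.04  ,  0.0379]), array([-0.5, -0.1,  0.1]), 5.33)
False (array([-0.0181, -0.04  ,  0.038 ]), array([-0.9,  0.8, -0.1]), 7.71)
```

View pics/push.png

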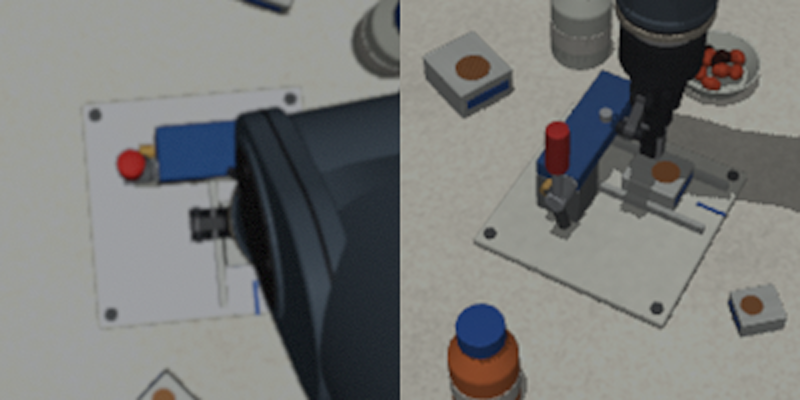

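The side half of the picture shows the cell unmoved, with its window still at about (362,256). The fingers seem to be behind or above it with almost no force, so I'll check where the TCP projects before moving anything.

```bash
cat >> h.py <<'E'
def proj(n,P):
    p=camera_params(n);q=np.linalg.inv(p["pose"])@[*P,1];q=p["intrinsics"]@(q[:3]*[1,-1,-1]);return np.round(q[:2]/q[2],1)
E
python3 - <<'E'
from h import *
s=state();print(s["ee_pos"],s["orientation"],s["finger_gap"],s["grasp_force"],s["joint_positions"])
for z in(.024,.038,.1,.135):print(z,proj("side",W(-.018,-.04,z)),proj("top",W(-.018,-.04,z)))
for x in(-.007,-.063): print(proj("side",W(x,-.04,.04)))
print(camera_params("wrist")["pose"].round(3).tolist())
a=cv2.imread("pics/side1.png")[150:300,290:440];cv2.imwrite("pics/z.png",cv2.resize(a,(600,600),interpolation=cv2.INTER_CUBIC))
w=snapshot("wrist")[:,:,::-1];cv2.imwrite("pics/w.png",w)
E
```

```text
[ 0.52653129 -0.06104987  0.03802919] [3.14154097e+00 5.99233602e-06 1.07087630e-01] -0.00015516979349408116 0.0 [ 0.18161476  0.59424415 -0.23048072  2.00561953  0.24044895  0.56724428
 -1.67804061]
0.024 [354.1 257.9] [364.5 280. ]
0.038 [354.6 253.3] [365.5 279.8]
0.1 [356.5 232.3] [370.5 279.1]
0.135 [357.7 219.5] [373.7 278.7]
[349.5 250.6]
[375.7 261.4]
[[0.107, 0.949, 0.296, 0.603], [-0.994, 0.102, 0.032, -0.053], [-0.0, -0.298, 0.955, 0.2], [0.0, 0.0, 0.0, 1.0]]
```

View pics/z.png

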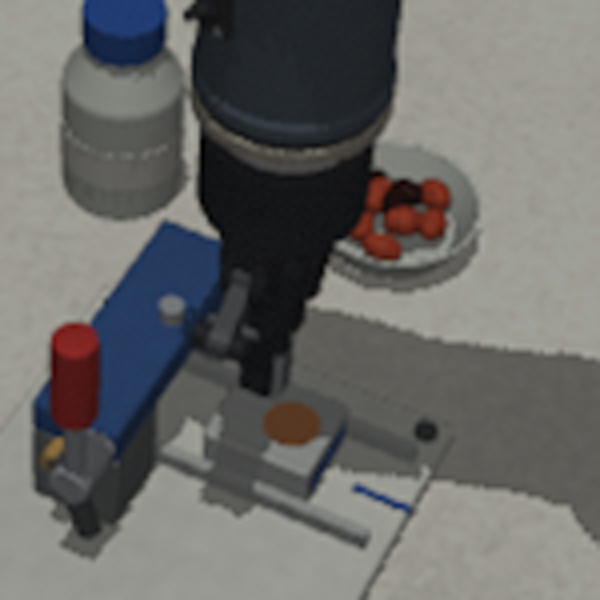

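View pics/w.png

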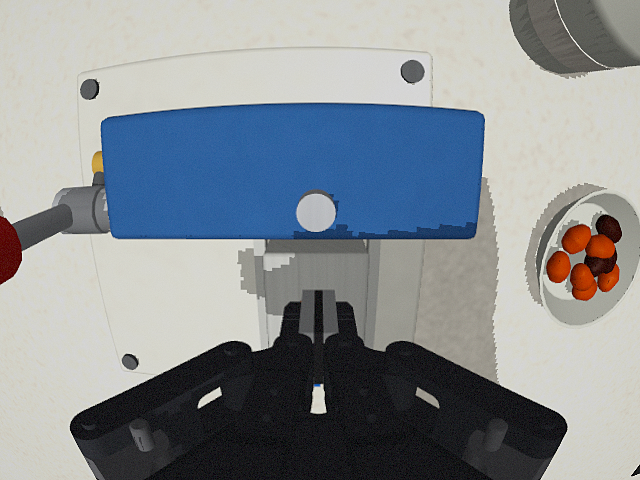

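```bash
python3 - <<'E'
from h import *
def line(n,u,v):
    p=camera_params(n);K=p["intrinsics"];x,y=(u-K[0,2])/K[0,0],(v-K[1,2])/K[1,1]
    if n=="wrist":
        r=np.hypot(x,y);d=np.array([x/r*np.sin(r),y/r*np.sin(r),np.cos(r)])
    else:d=np.array([x,y,1.])
    d=p["pose"][:3,:3]@(d*[1,-1,-1]);return p["pose"][:3,3],d/np.linalg.norm(d)
def st(P):return np.r_[R2.T@(P[:2]-C),P[2]].round(4)
def tri(a,b):
    (o,d),(q,e)=a,b;s=np.linalg.lstsq(np.c_[d,-e],q-o,rcond=None)[0];A=o+s[0]*d;B=q+s[1]*e;return st((A+B)/2),np.linalg.norm(A-B).round(4)
print("f",camera_params("wrist")["intrinsics"][0].round(1))
print("tip",tri(line("side",356,247),line("wrist",318,291)))
print("spindle",tri(line("side",333,226.5),line("wrist",317,212)))
o,d=line("wrist",318,291);
for x in(-.007,-.018,0):
    t=[k for k in np.linspace(.05,.3,2000)];P=np.array([st(o+k*d) for k in t]);print(P[np.argmin(abs(P[:,0]-x))])
for q in((131,361),(412,71),(89,89)):
    o,d=line("wrist",*q);print("screw",st(o+d*(.012-o[2])/d[2]))
for v in(252,241):
    o,d=line("wrist",315,v);print("cell edge?",st(o+d*(.04-o[2])/d[2]))
print(state()["wrist_force"],camera_params("wrist")["pose"][:3,3]-state()["ee_pos"])
E
```

```text
f [371.6   0.  318.1]
tip (array([-0.0154, -0.0428,  0.0505]), np.float64(0.007))
spindle (array([ 0.0318, -0.0405,  0.0888]), np.float64(0.0012))
[-0.007  -0.0405  0.0621]
[-0.018  -0.0404  0.0388]
[ 0.     -0.0405  0.0769]
screw [-0.0878  0.0877  0.012 ]
screw [ 0.0886 -0.0879  0.012 ]
screw [0.0885 0.0891 0.012 ]
cell edge? [ 0.0022 -0.0391  0.04  ]
cell edge? [ 0.0075 -0.0391  0.04  ]
[-0.77869347  0.32823592 -0.16352064] [0.07600864 0.00767201 0.16211288]
```

The wrist view confirms the frames: the screws come out within 1 mm of (±88,±88). The tip triangulates to z≈0.05, above the cell's top, so the fingers passed over it and the tips sit higher than the data sheet says. I'll back off and touch the plate to get the real tip length.

```bash
python3 - <<'E'
from h import *
move_straight(W(-.018,-.04,.07))
move_straight(W(-.094,-.04,.07))
print(S())
print(move_straight(W(-.094,-.04,.038),max_speed=.1),S())
print(move_straight(W(-.094,-.04,-.004),max_speed=.02,stop_force=4),S())
cv2.imwrite("pics/side2.png",cv2.resize(snapshot("side")[170:320,290:440,::-1],(600,600),interpolation=cv2.INTER_CUBIC))
E
```

```text
(array([-0.0929, -0.04  ,  0.0699]), array([-0.7, -0.9, -0.5]), 8.88)
False (array([-0.0936, -0.0398,  0.0378]), array([0.1, 0.3, 0.3]), 9.35)
False (array([-0.094 , -0.04  , -0.0039]), array([-1. ,  0.1,  0.4]), 11.6)
```

View pics/side2.png

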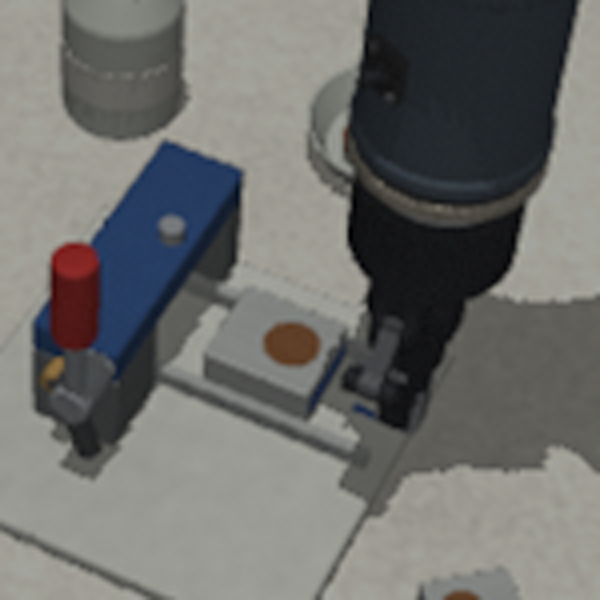

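The tips are now low behind the cell, at about (389,277) in the full side image, with the cell's blue near face just ahead at crop (330,375). The tip estimate is z≈0.02, so I'll push at this height with force guarding.

```bash
python3 - <<'E'
from h import *
for z in(.01,.02,.03): print(z,proj("side",W(-.094,-.04,z)))
move_straight(W(-.094,-.04,.003),max_speed=.05);f0=S();print(f0)
for x in(-.08,-.07,-.06,-.05,-.04,-.03,-.022,-.015,-.009):
    h=move_straight(W(x,-.04,.003),max_speed=.03,stop_force=10);print(h,S())
    if h:break
a=cv2.resize(snapshot("side")[170:320,290:440,::-1],(400,400),interpolation=3)
b=cv2.resize(snapshot("wrist")[:,:,::-1],(400,300),interpolation=3)
cv2.imwrite("pics/p3.png",np.hstack([a,np.vstack([b,np.zeros((100,400,3),np.uint8)])]))
E
```

```text
0.01 [388.9 276.9]
0.02 [389.5 273.8]
0.03 [390.  270.7]
(array([-0.0937, -0.0401,  0.0034]), array([-0.2,  0.6,  0.1]), 11.94)
False (array([-0.0801, -0.04  ,  0.0029]), array([ 0. , -0.2, -0.3]), 12.56)
False (array([-0.0699, -0.04  ,  0.003 ]), array([-0.1, -1.1,  0.7]), 13.04)
False (array([-0.0597, -0.04  ,  0.003 ]), array([ 0.5, -0.5,  0. ]), 13.53)
False (array([-0.0495, -0.04  ,  0.003 ]), array([ 0.1, -0.9,  0.2]), 14.01)
False (array([-0.0395, -0.0399,  0.003 ]), array([-0. ,  0.4,  0. ]), 14.49)
False (array([-0.0295, -0.0399,  0.003 ]), array([-0.5, -0.1, -0.7]), 14.97)
True (array([-0.0263, -0.04  ,  0.0025]), array([-0.1,  0.1,  0.4]), 15.24)
```

View pics/p3.png

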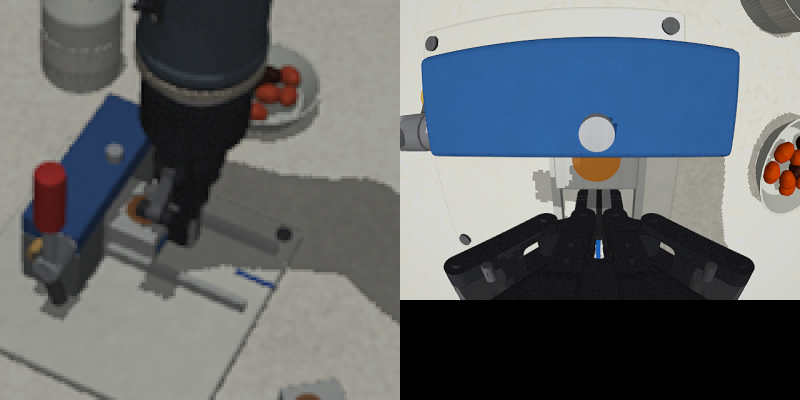

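The wrist half shows the cell under the bridge edge, with its window at about (597,165). The push stopped at TCP x=-26.3 mm, which matches the home contact (-15-11). I'll retreat and check the cell, then go over to the lever if it's home.

```bash
python3 - <<'E'
from h import *
move_straight(W(-.05,-.04,.003),max_speed=.1)
move_straight(W(-.07,-.04,.16),max_speed=.2)
move_straight(W(-.03,.062,.18),max_speed=.2)
ts={}
for n in("top","side"):
    im=snapshot(n)[:,:,::-1].copy();cv2.imwrite(f"pics/{n}4.png",im);hsv=cv2.cvtColor(im,40)
    m=((hsv[...,0]<20)&(hsv[...,1]>100)).astype(np.uint8);m[:,:]=m
    k,_,st,ce=cv2.connectedComponentsWithStats(m)
    for i in range(1,k):
        if st[i,4]>20:
            q=ray(n,*ce[i],.04);p=R2.T@(q[:2]-C)
            if abs(p[0])<.09 and abs(p[1])<.09:print(n,ce[i].round(1),st[i],p.round(4))
cv2.imwrite("pics/p4.png",cv2.resize(cv2.imread("pics/side4.png")[150:320,270:440],(600,600),interpolation=3))
print(S())
E
```

```text
side [308.  243.3] [303 231  11  27 261] [ 0.0731 -0.0174]
side [343.9 248.3] [338 244  13  10 108] [ 0.0052 -0.04  ]
side [302.6 262.4] [300 259   6   8  24] [0.0591 0.0294]
(array([-0.0308,  0.0603,  0.1794]), array([-0.9, -0.4, -0.6]), 17.48)
```

View pics/p4.png

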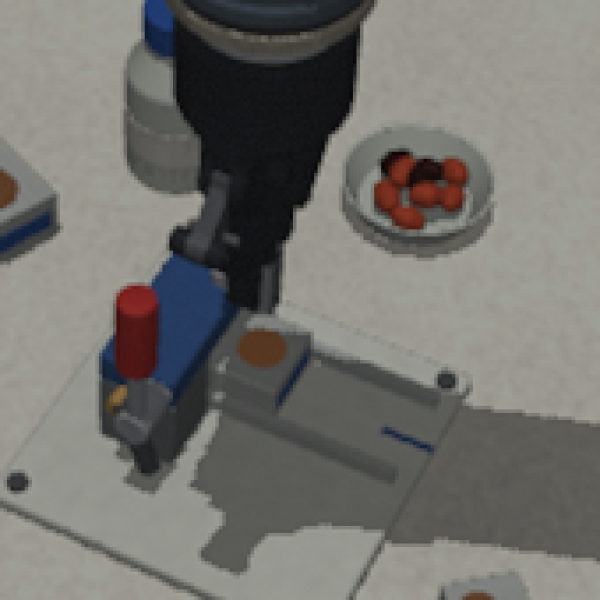

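The cell's window has moved from x=-35 to +5 mm and its near edge is at about -15 mm, so it's home. The tips show at about (342,238). Before the lever push I'll check that height.

```bash
python3 - <<'E'
from h import *
for z in(.14,.16,.18,.2,.22): print(z,proj("side",W(-.0308,.0603,z)))
print("lever top",proj("side",W(.03,.06,.168)),"grip low",proj("side",W(.03,.06,.116)))
print("edge",proj("side",W(-.015,-.04,.04)))
E
```

```text
0.14 [339.4 258.1]
0.16 [339.9 250.7]
0.18 [340.4 243. ]
0.2 [340.9 235. ]
0.22 [341.4 226.8]
lever top [308.2 234.4] grip low [308.2 253.7]
edge [353.2 252.1]
```

```bash
python3 - <<'E'
from h import *
r,OFF,HW,rad=.070,.016,.011,.011
def tgt(th,gap=0):
    s,c=np.sin(th),np.cos(th)
    return W(.030+r*s-(rad+gap)*c-HW,.061,.071+r*c+(rad+gap)*s-OFF)
move_straight(tgt(0,.02),max_speed=.15);print(S())
for th in(0.1,.25,.4,.55,.7,.85,1.0,1.12,1.22,1.3):
    h=move_straight(tgt(th),max_speed=.06,stop_force=50);print(th,h,S())
    if h:break
cv2.imwrite("pics/p5.png",cv2.resize(snapshot("side")[150:320,270:440,::-1],(600,600),interpolation=3))
E
```

```text
(array([-0.0123,  0.0606,  0.1251]), array([ 0.1, -0.9,  0.3]), 18.01)
0.1 False (array([0.0148, 0.061 , 0.1259]), array([-4.9, -1.6,  5.6]), 18.61)
0.25 False (array([0.025 , 0.061 , 0.1256]), array([-7.1, -0.8,  6. ]), 18.93)
0.4 False (array([0.0355, 0.0609, 0.124 ]), array([-6.7,  0.1,  8.8]), 19.26)
0.55 False (array([0.0457, 0.061 , 0.1208]), array([-8.1, -0.7,  9.2]), 19.58)
0.7 False (array([0.0561, 0.061 , 0.1163]), array([-6.8, -1.3,  9.3]), 19.91)
0.85 False (array([0.0656, 0.061 , 0.1102]), array([-2.2, -0.9,  7.9]), 20.23)
1.0 False (array([0.073 , 0.0611, 0.1024]), array([-0.2,  0.4,  4.6]), 20.56)
1.12 False (array([0.0768, 0.061 , 0.095 ]), array([-0.4, -0.7, -0.5]), 20.85)
1.22 False (array([0.0807, 0.061 , 0.0889]), array([ 0.5, -0.5,  0.7]), 21.12)
1.3 False (array([0.0834, 0.061 , 0.0839]), array([ 0.4,  0.7, -0.4]), 21.37)
```

View pics/p5.png

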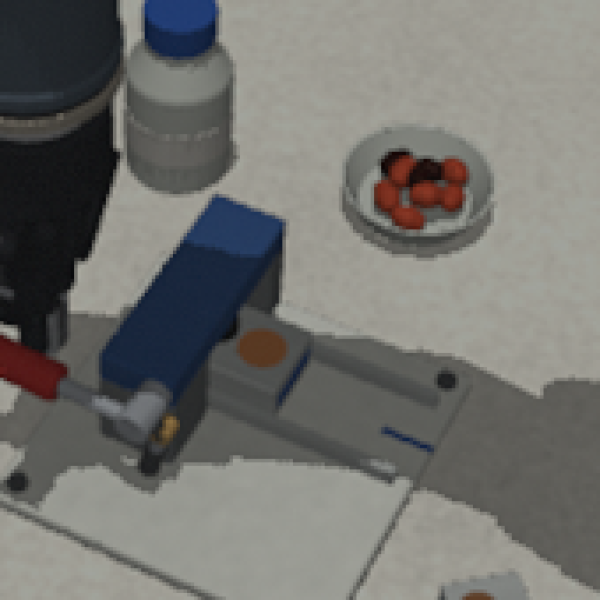

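The lever snapped down (red grip at crop (25,365)) and the cell's window is still at crop (262,348). I'll retreat, check the lever angle and hand in.

```bash
python3 - <<'E'
from h import *
p=S()[0];move_straight(W(.06,.061,.2),max_speed=.15);move_straight(W(-.05,.06,.3),max_speed=.2);wait(.3)
im=snapshot("side")[:,:,::-1].copy();hsv=cv2.cvtColor(im,40)
m=((hsv[...,0]<8)|(hsv[...,0]>172))&(hsv[...,1]>150)
m[:, 340:]=0;m[:215]=0;m[300:]=0
y,x=np.nonzero(m);print("red",x.mean(),y.mean(),len(x))
for a in(1.3,1.42,1.5):print(a,proj("side",W(.03+.071*np.sin(a),.06,.071+.071*np.cos(a))))
w=((hsv[...,0]<20)&(hsv[...,1]>100)).astype(float);print("window",blob(w,344,248,9),S())
if abs(x.mean()-proj("side",W(.101,.06,.076))[0])<4 and abs(y.mean()-proj("side",W(.101,.06,.076))[1])<4: print(job_done())
E
```

```text
red 274.2686567164179 252.6679104477612 268
1.3 [275.6 248.9]
1.42 [275.  251.4]
1.5 [274.8 253.2]
window (np.float64(343.9056603773585), np.float64(248.19811320754718), np.int64(106)) (array([-0.0499,  0.06  ,  0.2995]), array([ 0.5, -0.5,  0.6]), 23.59)
the job is handed in; nothing more can be done
None
```

The cell is home against the end stop and the lever is locked down (about 1.48 rad from the side image, 1.42 needed); the arm never went near the bottles or the dish, and I handed the job in at about 24 s, with no verdict shown.

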